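# Make up two block-printing kits

### The arm

A 7-joint arm with a two-finger parallel gripper is mounted at the origin on the work surface. World frame = base frame: x ahead of the robot, y to its left, z up, the work surface at z = 0. Lengths are in m, angles in rad, forces in N, time in s.
With the tool pointing down it reaches from about 0.35 to 0.9 m from the base axis. Payload 8.1 kg.
Tool frame: the origin (TCP) lies on the centre line of the jaws, within the pads' length; the fingertips stand tcp_to_tips ahead of it and the grasp point (between the pads) lies 2 mm behind it (tcp_to_tips is the distance from the TCP to the fingertips, in m); z points along the fingers, y is the direction in which the jaws open and shut (so a half turn about z gives the same grasp; the last joint's range is limited). The gripper opens to 92 mm and grips with 3 to 60 N. Pads are 19 mm wide; open, the fingers measure 130 mm over their backs; the gripper's body (75 mm by 190 mm) begins 47 mm behind the grasp point.
Start: joints at [1.241, 0.434, 0.025, 1.573, -0.012, 1.134, -0.075], TCP at [0.141, -0.609, 0.244] pointing down, gripper open.
Joint ranges: [-2.62, 2.62], [-0.44, 2.09], [-1.27, 1.32], [0.08, 2.57], [-1.32, 4.46], [0.12, 2], [-2.74, 2.74]. Speed limits (rad/s): [2.22, 2.22, 3.01, 3.01, 3.14, 3.14, 3.14].

### API

Orientations are given as a unit quaternion [w, x, y, z].
In Python, from workcell import * gives the robot as it stands. The module is installed in compiled form; this text tells all that it offers.
- The arm moves only by the tool servo_tool, never from a script. Its argument "moves" is a list that holds one entry, the list of rows, each a list of 7 numbers: the turn, a rotation vector about the tool's x, y, z in degrees, then the shift along the tool's x, y, z in mm, then the finger opening in mm, from 0 to 91.8. A call has exactly 8 rows; each row is the pose to reach, as a shift and turn from the pose commanded when the call began, along the tool's axes at that moment; what a row does not reach only later rows make up. A row lasts 1/8 s, in which the tool goes at most 62.5 mm and 10.7 degrees, less where a joint would pass 70% of its speed; a pose out of reach is approached as far as the arm can. A call with a gripper value outside its range is refused whole. The fingers move at their own pace and stop on an object; "force" is the grip in N (left out, the last holds). Time passes only in rows, so rows that repeat a pose let the fingers close, or fill a call up. It gives the time, the measured TCP pose, the force and the opening at its end, in the units of the state.
- get_obs(): the state, without advancing time (a new reading comes with each control period).
- capture(name): name is "scene" or "top" or "wrist"; returns a dict with "image" (400x640x3 uint8, red, green, blue), "mtx" (3x3 intrinsics, pixels), "rvec" (rotation vector, rad) and "tvec" (3), from world to camera coordinates, as OpenCV has them; the wrist camera has in their place "mount" (4x4, takes a point from camera to tool coordinates, whose origin is the TCP and whose axes are the flange's). Camera axes: x right, y down, z forward; pixel columns grow to the right and rows downward; lengths in m; the calibration is good to about 2 mm. A picture is of the moment at which its call begins: read the wrist's pose just before it. There is no depth.
- sign_off(): hands the job in, once; it reports no verdict.
Trained networks look in a picture, given as the dict that the camera call returned (one of the last four; its "shot" number tells which), for a name from the list of things; names that differ only in an ending like _2 or _b are one class to them, and where a whole thing is asked for, a point or a joint stands for the part that bears it (a point fixed in the world has none). Each returns a list of dicts, best first, with "score" (0 to 1); they miss things now and then, are a little off and sometimes report something else, mostly with a low value. They report only what shows in the picture. A call takes as long as a camera call.
- search_frame(picture, name): "rect" ([left, top, right, bottom] in pixels, round what is visible of it).
- place_of(picture, name): "point" ([row, column] in pixels: a listed point, or the origin of a listed thing).
The state is a dict: "t": time; "joints": joint angles; "qvel": joint speeds; "joint_torque": joint torques, N m; "eef_pos": TCP position; "tcp_rot": TCP orientation; "ft_force": force on the tool from outside, world axes, zero at the start; "wrist_torque": the same for the moment, N m; "width": finger opening in m.
Only numpy, scipy, OpenCV 4.12 (cv2) and the standard library are available. Lean on these libraries where they do the work, as an engineer would, in place of code of your own. Each camera call takes 0.05 s, during which the arm holds its last target. There are 200 camera calls.

### The job

Make up the two block-printing kits for the next class: in the three-bay tray stand the square stamp in the largest bay, the tall bottle in the middle bay and the flat tin in the smallest bay; in the two-bay tray stand the wide jar in the larger bay and the round stamp in the smaller one. Everything ends upright and flat on the floor of its bay, let go of, and the water cup, the tape roll and the cork block stay where they are.

Things in the scene. Friction and masses are not known exactly. Their poses are not given: they have to be found in the camera images.
- square_stamp: Wooden printing stamp: square base 56 x 56 mm, 19 mm high (rubber face below), with an upright round wooden grip in the middle, 26 mm diameter between 32 and 58 mm height, 63 mm tall overall. Origin: centre of the underside, z up; stands upright at the start at any yaw. x and y along the base's sides.
- round_stamp: Wooden printing stamp: round base 42 mm diameter, 19 mm high, with the same upright round grip, 26 mm diameter between 32 and 58 mm height, 63 mm tall overall. Origin: centre of the underside, z up; stands upright at the start at any yaw. 
- wide_jar: Squat white ink jar, 60 mm diameter, 46 mm high, with a black lid of 58 mm diameter on it, 62 mm tall overall. Origin: centre of the underside, z up; stands upright at the start at any yaw. 
- tall_bottle: Slim round white bottle, 40 mm diameter up to 68 mm height, then a shoulder and a narrow black cap (17 mm diameter); 95 mm tall overall. Origin: centre of the underside, z up; stands upright at the start at any yaw. 
- flat_tin: Flat oblong bare-metal tin, 50 mm (its x) by 32 mm (its y), body 78 mm high, with a small round black cap (20 mm diameter, 10 mm off centre to +x) on top; 91 mm tall overall. Origin: centre of the underside, z up; stands upright at the start at any yaw. 
- three_bay_tray: Oblong grey tray 220 x 90 mm with three bays in a row, fixed to the table at any yaw. Floor top 4 mm above the table; walls and dividers 5 mm thick, tops 18 mm above the table. Origin: centre of its underside; x along its length, y across, z up. Bays, inner x by y: largest 80 x 80 mm, centre at x = -65 mm; middle 64 x 80 mm, centre at x = +12 mm; smallest 56 x 80 mm, centre at x = +77 mm; all at y = 0.
- two_bay_tray: Oblong grey tray 163 x 96 mm with two bays in a row, fixed to the table at any yaw. Floor top 4 mm above the table; walls and dividers 5 mm thick, tops 18 mm above the table. Origin: centre of its underside; x along its length, y across, z up. Bays, inner x by y: larger 86 x 86 mm, centre at x = -33.5 mm; smaller 62 x 86 mm, centre at x = +45.5 mm; both at y = 0.
- water_cup: Open bluish ceramic cup without handle among the stock, 66 mm rim diameter, 75 mm tall; not part of the kits, leave it alone. Origin: centre of the underside.
- tape_roll: Roll of pale paper tape lying flat among the stock, 66 mm diameter, 48 mm hole, 25 mm high; not part of the kits, leave it alone. Origin: centre of the underside.
- cork_block: Cork sanding block lying among the stock, 66 mm (its x) by 40 mm (its y), 30 mm high; not part of the kits, leave it alone. Origin: centre of the underside.

How it is judged:
By the outcome, as a careful person would: the job done as asked, in the order asked, and still so for the second after the job is handed in, with the robot touching nothing.
It also fails if it takes over 136 s, if anything falls off the work surface, if the arm or the gripper's body presses on something with over 40 N, if the wrist force passes 120 N, or if a joint passes its speed limit or range.

## Working session

There is one attempt and no reset: what is moved stays moved. The work goes in short steps, Python scripts to look and compute and a tool call to move; the robot and the scene stay as the last step left them, time stands still between calls to the robot, and variables do not carry over. Pictures are saved under pics/ and viewed, about 12 in all and at most 16, crops included, and the job is handed in when it is done.

Besides the shell and the picture viewer there is one more tool, called after ">>>" by a JSON object that holds its "op" and its "data", one argument or row to a line. servo_tool: Moves the arm, as the interface text tells. Its arguments: {"type":"object","properties":{"moves":{"type":"array","items":{"type":"array","items":{"type":"array","items":{"type":"number"}}}},"force":{"type":"number"}},"required":["moves"]}

```bash
mkdir -p pics
cat > h.py <<'E'
from workcell import *
import numpy as np, cv2
from scipy.spatial.transform import Rotation as R
def ray(p,u,v):
    d=cv2.undistortPoints(np.array([[[u,v]]],float),p["mtx"],None)[0,0]; d=np.array([d[0],d[1],1.])
    M=cv2.Rodrigues(np.array(p["rvec"],float))[0]; return -M.T@np.ravel(p["tvec"]), M.T@d
def atz(p,u,v,z):
    o,d=ray(p,u,v); return o+d*(z-o[2])/d[2]
def save(p,n,crop=None,s=1):
    im=p["image"][:,:,::-1]
    if crop: im=im[crop[1]:crop[3],crop[0]:crop[2]]
    cv2.imwrite(f"pics/{n}.png",cv2.resize(im,None,fx=s,fy=s,interpolation=cv2.INTER_CUBIC))
NAMES="square_stamp round_stamp wide_jar tall_bottle flat_tin three_bay_tray two_bay_tray water_cup tape_roll cork_block".split()
E
python3 - <<'E'
from h import *
print(get_obs())
for c in("top","scene"):
    p=capture(c); save(p,c+"0",s=1.25)
    o,_=ray(p,320,200); print(c,o.round(3))
    for n in NAMES:
        a=place_of(p,n)[:2]; b=search_frame(p,n)[:2]
        print(n,[(np.round(q["point"],1).tolist(),round(q["score"],2),atz(p,q["point"][1],q["point"][0],0)[:2].round(3).tolist()) for q in a],[(np.round(q["rect"]).tolist(),round(q["score"],2)) for q in b])
E
```

```text
{'t': 0.0, 'joints': array([ 1.24137542,  0.43522584,  0.02496849,  1.57410764, -0.0115781 ,
        1.13396917, -0.07510428]), 'qvel': array([ 7.81389352e-05,  2.22395617e-03,  1.79580355e-03, -3.07484999e-04,
        3.81005233e-04, -9.15833197e-04,  1.22295712e-03]), 'joint_torque': array([-6.27362642e-04, -6.67861748e+01,  9.84819755e-01, -3.14452708e+01,
       -6.04838971e-02,  4.30455117e-02,  1.94097893e-04]), 'eef_pos': array([ 0.14038469, -0.60853579,  0.24293905]), 'tcp_rot': array([-7.64531967e-04,  9.93579063e-01,  1.13137231e-01, -1.67730434e-04]), 'ft_force': array([-0.13338726, -0.84048414,  0.48942229]), 'wrist_torque': array([-0.03198667, -0.05177432,  0.01900436]), 'width': 0.09157786763554111}
top [0.343 0.008 1.194]
square_stamp [([238.2, 269.3], 0.62, [0.453, 0.127]), ([146.1, 365.7], 0.37, [0.674, -0.115])] [([253.0, 224.0, 281.0, 255.0], 0.85)]
round_stamp [([248.4, 323.4], 0.65, [0.425, -0.002])] [([317.0, 238.0, 328.0, 255.0], 0.8)]
wide_jar [([193.6, 265.0], 0.6, [0.562, 0.136])] [([253.0, 178.0, 279.0, 207.0], 0.85)]
tall_bottle [([192.0, 325.5], 0.58, [0.
[... 1003 characters left out ...]
.0, 285.0], 0.23)]
tall_bottle [([211.4, 331.0], 0.9, [0.567, -0.01]), ([187.0, 378.9], 0.36, [0.434, -0.005])] [([321.0, 169.0, 343.0, 216.0], 0.67), ([372.0, 162.0, 392.0, 196.0], 0.48)]
flat_tin [([170.9, 342.0], 0.83, [0.448, -0.104])] [([328.0, 132.0, 353.0, 174.0], 0.96)]
three_bay_tray [([150.8, 264.0], 0.89, [0.524, -0.295])] [([216.0, 127.0, 314.0, 165.0], 0.65)]
two_bay_tray [([279.9, 494.8], 0.81, [0.492, 0.316])] [([439.0, 237.0, 559.0, 315.0], 0.77)]
water_cup [([187.0, 299.1], 0.95, [0.559, -0.12])] [([280.0, 147.0, 308.0, 195.0], 0.6)]
tape_roll [([211.7, 251.6], 0.95, [0.685, -0.116])] [([236.0, 191.0, 269.0, 219.0], 0.65)]
cork_block [] [([307.0, 245.0, 351.0, 284.0], 0.91)]
```

View pics/top0.png

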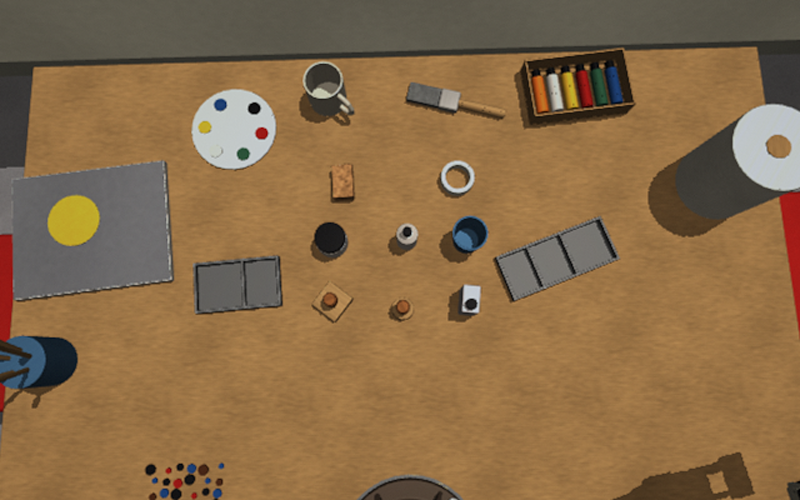

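View pics/scene0.png

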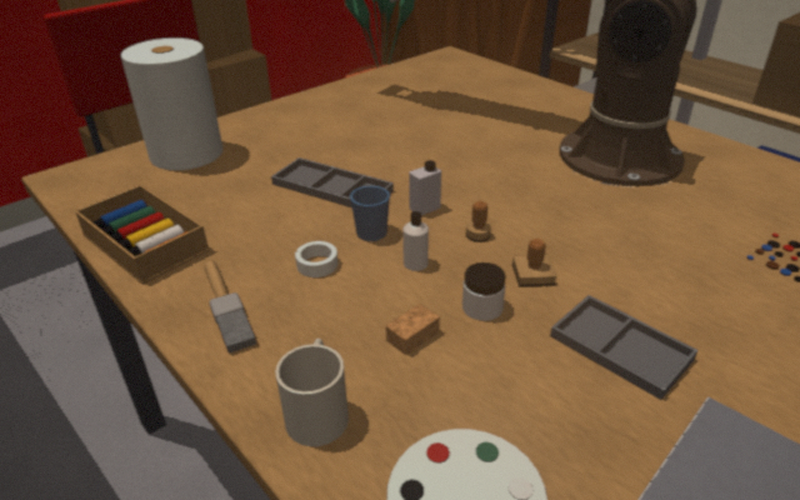

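The top view shows the square stamp at (332,302) turned about 45°, the round stamp at (402,309), jar at (330,240), bottle at (406,236) and tin at (471,300). The three-bay tray's largest bay is at its right end (590,245) and the two-bay tray's larger bay is at its left. The scene view agrees, with everything upright.

```bash
cat >> h.py <<'E'
def tool():
    o=get_obs(); q=np.array(o["tcp_rot"]); return o,R.from_quat(q[[1,2,3,0]]),np.array(o["eef_pos"])
def wcap():
    o,r,t=tool(); p=capture("wrist"); T=np.eye(4);T[:3,:3]=r.as_matrix();T[:3,3]=t
    W=np.linalg.inv(T@np.array(p["mount"])); p["rvec"]=cv2.Rodrigues(W[:3,:3])[0]; p["tvec"]=W[:3,3]; return p
def go(xyz,yaw):
    "yaw deg = world angle of tool x; jaws at yaw-90. prints turn (deg) and shift (mm) in tool axes; picks nearer half turn"
    o,r,t=tool(); best=None
    for k in(0,180):
        y=np.radians(yaw+k); M=np.array([[np.cos(y),np.sin(y),0],[np.sin(y),-np.cos(y),0],[0,0,-1]])
        rv=(r.inv()*R.from_matrix(M)).as_rotvec(degrees=True)
        if best is None or np.linalg.norm(rv)<np.linalg.norm(best): best=rv
    s=r.inv().apply(np.array(xyz)-t)*1000
    m=r.as_matrix(); print("now",t.round(4),"yaw",np.degrees(np.arctan2(m[1,0],m[0,0])).round(1),"j7",o["joints"][6].round(2),"w",round(o["width"],4),"| turn",best.round(1).tolist(),"shift",s.round(1).tolist())
E
python3 - <<'E'
from h import *
import workcell; print([a for a in dir(workcell) if a[0]!='_'], getattr(workcell,'tcp_to_tips',None))
p=wcap(); print(p["mtx"],np.round(p["mount"],3).tolist())
t=capture("top")
def rectfit(name,thr=True):
    r=search_frame(t,name)[0]["rect"]; a,b,c,d=[int(v) for v in (r[0]-6,r[1]-6,r[2]+6,r[3]+6)]
    hsv=cv2.cvtColor(np.ascontiguousarray(t["image"][b:d,a:c]),cv2.COLOR_RGB2HSV)
    m=(hsv[...,1]<70).astype(np.uint8)
    n,l,s,_=cv2.connectedComponentsWithStats(m); k=1+s[1:,4].argmax()
    pts=np.argwhere(l==k)[:,::-1]+[a,b]
    w=np.array([atz(t,u,v,.018)[:2] for u,v in pts])
    (c,sz,an)=cv2.minAreaRect((w*1000).astype(np.float32)); print(name,np.round(c,1),np.round(sz,1),round(an,1)); print(cv2.boxPoints((c,sz,an)).round(0).tolist())
rectfit("three_bay_tray"); rectfit("two_bay_tray")
for q in ([(496,258),(602,219),(618,259),(513,300)],[(194,264),(279,257),(282,305),(196,313)]):
    w=np.array([atz(t,u/1.25,v/1.25,.018)[:2] for u,v in q]); print(w.round(3).tolist(),w.mean(0).round(3))
go([.446,.129,.24],135)
E
```

```text
['Unreachable', 'capture', 'get_obs', 'place_of', 'search_frame', 'sign_off', 'tcp_to_tips'] 0.017
[[347.19863834   0.         321.40806918]
 [  0.         347.19863834 200.50203782]
 [  0.           0.           1.        ]] [[-0.002, -0.97, -0.243, 0.064], [1.0, -0.001, -0.001, 0.001], [0.001, -0.243, 0.97, -0.14], [0.0, 0.0, 0.0, 1.0]]
three_bay_tray [ 515.5 -296.5] [ 89.5 221.5] 19.8
[[436.0, -208.0], [511.0, -416.0], [595.0, -386.0], [520.0, -177.0]]
two_bay_tray [483.1 314.6] [ 96.1 164.6] 3.8
[[430.0, 394.0], [441.0, 229.0], [537.0, 236.0], [526.0, 400.0]]
[[0.518, -0.18], [0.588, -0.389], [0.509, -0.413], [0.437, -0.207]] [ 0.513 -0.297]
[[0.524, 0.397], [0.532, 0.235], [0.44, 0.228], [0.43, 0.39]] [0.482 0.312]
now [ 0.1405 -0.609   0.2438] yaw 13.0 j7 -0.08 w 0.0919 | turn [0.0, -0.0, 58.0] shift [463.6, -650.5, 3.7]
```

>>> {"op": "servo_tool", "data": {
  "moves": [
    [[0, 0, -5, 25, -20, 0, 91], [0, 0, -11, 70, -57, 0, 91], [0, 0, -19, 130, -105, 0, 91], [0, 0, -27, 195, -158, 0, 91], [0, 0, -35, 260, -210, 0, 91], [0, 0, -43, 320, -259, 0, 91], [0, 0, -49, 370, -300, 0, 91], [0, 0, -52, 404, -327, 0, 91]]
  ],
  "force": 20
}}

```text
t: 3.3
eef_pos: [0.4281, -0.2409, 0.2441]
tcp_rot: [0.001, 0.843, 0.538, 0.0]
ft_force: [1.7, -0.9, 0.5]
width: 0.0909
```

```bash
python3 -c "
from h import *
go([.40,.129,.24],135)"
```

```text
now [ 0.4281 -0.2409  0.2441] yaw 65.1 j7 -0.14 w 0.0909 | turn [0.0, 0.1, -69.9] shift [323.8, -181.2, 3.8]
```

>>> {"op": "servo_tool", "data": {
  "moves": [
    [[0, 0, -6, 30, -15, 0, 91], [0, 0, -16, 75, -40, 0, 91], [0, 0, -26, 125, -67, 0, 91], [0, 0, -36, 175, -95, 0, 91], [0, 0, -46, 225, -122, 0, 91], [0, 0, -56, 275, -150, 0, 91], [0, 0, -66, 320, -170, 0, 91], [0, 0, -70, 345, -181, 0, 91]]
  ]
}}

```text
t: 4.3
eef_pos: [0.4086, 0.1494, 0.2442]
tcp_rot: [0.0, 0.38, 0.925, 0.001]
ft_force: [-0.0, -0.0, -0.1]
width: 0.0911
```

Run:
```python
from h import *
p=wcap(); save(p,"w1")
for n in NAMES:
    a=place_of(p,n)[:2]
    print(n,[(np.round(q["point"],1).tolist(),round(q["score"],2),atz(p,q["point"][1],q["point"][0],0)[:2].round(3).tolist()) for q in a])
go([.446,.129,.24],135)
```

```text
square_stamp [([116.3, 480.4], 0.7, [0.485, 0.314]), ([205.9, 335.7], 0.62, [0.447, 0.134])]
round_stamp [([115.7, 476.8], 0.29, [0.481, 0.312])]
wide_jar []
tall_bottle []
flat_tin []
three_bay_tray []
two_bay_tray [([115.4, 479.3], 0.88, [0.483, 0.314])]
water_cup []
tape_roll []
cork_block []
now [0.409  0.146  0.2438] yaw 134.9 j7 0.13 w 0.0906 | turn [-0.0, 0.0, -0.1] shift [-38.1, 14.2, 3.8]
```

View pics/w1.png

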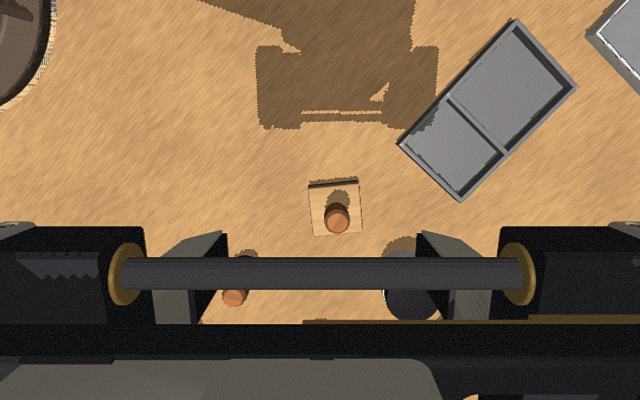

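The wrist view shows the square stamp with its base-top corners at about (308,186), (358,180), (362,231) and (315,236), so its sides are about 6° off the tool axes. The two-bay tray is at upper right, where expected.

Run:
```python
from h import *
p=wcap()
w=np.array([atz(p,u,v,.019)[:2] for u,v in [(308,187),(358,180),(362,231),(315,236)]])
print(w.round(4).tolist(),w.mean(0)); d=np.diff(np.vstack([w,w[:1]]),axis=0); print(np.degrees(np.arctan2(d[:,1],d[:,0])).round(1),np.linalg.norm(d,axis=1))
g=p["image"]; print(atz(p,337,222,.063), atz(p,335.7,205.9,0))
hsv=cv2.cvtColor(np.ascontiguousarray(g[150:250,280:390]),cv2.COLOR_RGB2HSV)
print([hsv[y-150,x-280].tolist() for x,y in [(337,220),(320,210),(295,210),(350,195)]])
go([.446,.131,.046],130)
```

```text
[[0.4064, 0.127], [0.439, 0.1701], [0.4837, 0.1335], [0.4508, 0.0926]] [0.44499182 0.13078233]
[  52.9  -39.3 -128.8  142.2] [0.05403813 0.05774957 0.05246536 0.0561439 ]
[0.44524435 0.12972812 0.063     ] [0.44665478 0.13014723 0.        ]
[[12, 151, 201], [18, 111, 234], [16, 120, 212], [17, 121, 122]]
now [0.409  0.1462 0.2437] yaw 134.9 j7 0.13 w 0.0906 | turn [-0.0, 0.0, 4.9] shift [-36.8, 15.5, 197.8]
```

>>> {"op": "servo_tool", "data": {
  "moves": [
    [[0, 0, -3, -18, 7, 10, 70], [0, 0, -7, -37, 14, 40, 70], [0, 0, -7, -37, 14, 80, 70], [0, 0, -7, -37, 14, 125, 70], [0, 0, -7, -37, 14, 165, 70], [0, 0, -7, -37, 14, 190, 70], [0, 0, -7, -37, 14, 200, 70], [0, 0, -7, -37, 14, 200, 70]]
  ]
}}

```text
t: 5.9
eef_pos: [0.445, 0.1305, 0.0437]
tcp_rot: [-0.0, 0.326, 0.945, -0.0]
ft_force: [0.4, -0.0, 0.6]
width: 0.0698
```

>>> {"op": "servo_tool", "data": {
  "moves": [
    [[0, 0, 0, 0, 0, 0, 15], [0, 0, 0, 0, 0, 0, 15], [0, 0, 0, 0, 0, 0, 15], [0, 0, 0, 0, 0, 0, 15], [0, 0, 0, 0, 0, 0, 15], [0, 0, 0, 0, 0, 0, 15], [0, 0, 0, 0, 0, 0, 15], [0, 0, 0, 0, 0, 0, 15]]
  ],
  "force": 25
}}

```text
t: 6.9
eef_pos: [0.4452, 0.1306, 0.0439]
tcp_rot: [0.0, 0.326, 0.946, 0.0]
ft_force: [0.3, -0.3, 4.3]
width: 0.0252
```

```bash
python3 -c "
from h import *
go([.537,-.3577,.2],109.8)"
```

```text
now [0.4452 0.1306 0.0439] yaw 142.0 j7 -0.03 w 0.0252 | turn [0.0, 0.0, 32.2] shift [-373.1, -328.1, -156.2]
```

>>> {"op": "servo_tool", "data": {
  "moves": [
    [[0, 0, 0, 0, 0, -20, 15], [0, 0, 0, 0, 0, -60, 15], [0, 0, 2, -15, -13, -105, 15], [0, 0, 6, -45, -40, -140, 15], [0, 0, 11, -90, -79, -156, 15], [0, 0, 16, -135, -119, -156, 15], [0, 0, 22, -180, -158, -156, 15], [0, 0, 28, -225, -198, -156, 15]]
  ]
}}

```text
t: 7.9
eef_pos: [0.4999, -0.1661, 0.1995]
tcp_rot: [-0.0, 0.546, 0.838, -0.0]
ft_force: [1.2, 0.7, -0.9]
width: 0.0252
```

```bash
python3 -c "
from h import *
go([.537,-.3577,.2],109.8)"
```

```text
now [ 0.4999 -0.1661  0.1995] yaw 113.8 j7 0.39 w 0.0252 | turn [-0.0, -0.0, 4.0] shift [-190.3, -43.3, -0.6]
```

>>> {"op": "servo_tool", "data": {
  "moves": [
    [[0, 0, 1, -45, -10, 0, 15], [0, 0, 2, -90, -21, 0, 15], [0, 0, 4, -135, -31, 0, 15], [0, 0, 4, -170, -39, 0, 15], [0, 0, 4, -190, -43, 10, 15], [0, 0, 4, -190, -43, 30, 15], [0, 0, 4, -190, -43, 60, 15], [0, 0, 4, -190, -43, 70, 15]]
  ]
}}

```text
t: 8.9
eef_pos: [0.5369, -0.3536, 0.1271]
tcp_rot: [-0.002, 0.573, 0.819, -0.0]
ft_force: [-0.0, -1.0, -0.8]
width: 0.0253
```

Run:
```python
from h import *
go([.537,-.3577,.0485],109.8)
p=wcap(); save(p,"w2")
```

```text
now [ 0.5369 -0.3536  0.1271] yaw 110.1 j7 0.57 w 0.0253 | turn [-0.1, -0.2, 0.3] shift [-4.1, -1.1, 78.6]
```

View pics/w2.png

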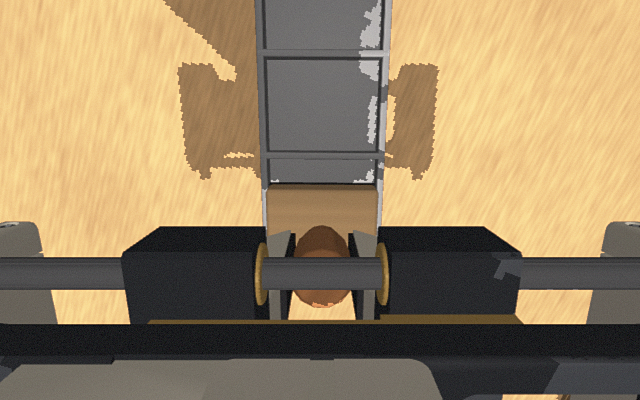

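The stamp's base is square to the tray and centred across it (base columns 266–377, tray columns 258–390), and it hangs over the largest bay.

>>> {"op": "servo_tool", "data": {
  "moves": [
    [[0, 0, 0, -4, -1, 20, 15], [0, 0, 0, -4, -1, 45, 15], [0, 0, 0, -4, -1, 65, 15], [0, 0, 0, -4, -1, 75, 15], [0, 0, 0, -4, -1, 78, 15], [0, 0, 0, -4, -1, 79, 15], [0, 0, 0, -4, -1, 79, 60], [0, 0, 0, -4, -1, 79, 60]]
  ]
}}

```text
t: 9.95
eef_pos: [0.5391, -0.3595, 0.0514]
tcp_rot: [0.001, 0.574, 0.819, 0.0]
ft_force: [-0.3, -0.8, 0.7]
width: 0.0405
```

```bash
python3 -c "
from h import *
go([.563,-.011,.22],110)"
```

```text
now [ 0.5391 -0.3595  0.0514] yaw 110.0 j7 0.53 w 0.0405 | turn [0.0, 0.1, -0.0] shift [319.2, 141.7, -168.8]
```

>>> {"op": "servo_tool", "data": {
  "moves": [
    [[0, 0, 0, 0, 0, 0, 75], [0, 0, 0, 0, 0, -15, 80], [0, 0, 0, 0, 0, -60, 90], [0, 0, 0, 0, 0, -110, 90], [0, 0, 0, 30, 13, -150, 90], [0, 0, 0, 75, 33, -169, 90], [0, 0, 0, 125, 55, -169, 90], [0, 0, 0, 175, 78, -169, 90]]
  ]
}}

```text
t: 10.95
eef_pos: [0.5524, -0.1665, 0.2214]
tcp_rot: [0.001, 0.574, 0.819, 0.0]
ft_force: [0.4, 0.2, -0.3]
width: 0.0903
```

Run:
```python
from h import *
p=wcap(); save(p,"w3")
for n in NAMES:
    a=place_of(p,n)[:1]
    print(n,[(np.round(q["point"],1).tolist(),round(q["score"],2),atz(p,q["point"][1],q["point"][0],0)[:2].round(3).tolist()) for q in a])
go([.563,-.011,.22],110)
```

```text
square_stamp [([325.1, 252.8], 0.89, [0.536, -0.362])]
round_stamp []
wide_jar [([96.1, 229.0], 0.67, [0.438, -0.122])]
tall_bottle [([30.1, 387.1], 0.68, [0.563, -0.012])]
flat_tin [([95.4, 228.1], 0.86, [0.437, -0.121])]
three_bay_tray []
two_bay_tray []
water_cup [([142.2, 340.5], 0.57, [0.558, -0.126])]
tape_roll [([171.3, 453.1], 0.65, [0.681, -0.115])]
cork_block []
now [ 0.552  -0.1692  0.2196] yaw 109.9 j7 0.31 w 0.0902 | turn [-0.0, 0.0, -0.1] shift [145.0, 64.2, -0.4]
```

View pics/w3.png

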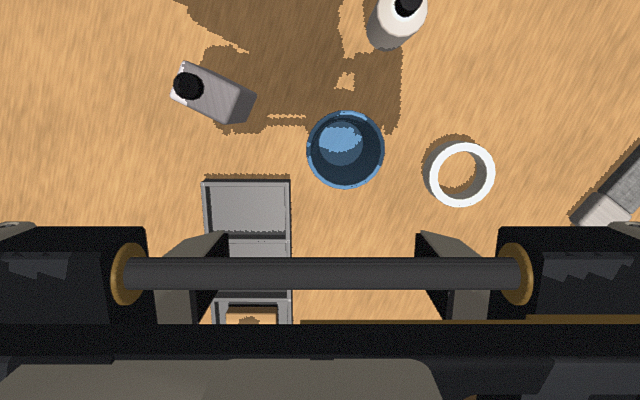

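The square stamp shows in its bay, at about (252,320). The bottle is at (395,20), the tin at (212,95), and the cup at (345,150) is undisturbed.

>>> {"op": "servo_tool", "data": {
  "moves": [
    [[0, 0, 0, 35, 15, 0, 90], [0, 0, 0, 80, 35, 0, 90], [0, 0, 0, 120, 53, 0, 90], [0, 0, 0, 145, 64, 0, 90], [0, 0, 0, 145, 64, 20, 85], [0, 0, 0, 145, 64, 60, 80], [0, 0, 0, 145, 64, 105, 80], [0, 0, 0, 145, 64, 145, 80]]
  ]
}}

```text
t: 12.5
eef_pos: [0.5627, -0.0106, 0.0732]
tcp_rot: [-0.0, 0.574, 0.819, -0.0]
ft_force: [0.7, -0.2, -0.4]
width: 0.0799
```

>>> {"op": "servo_tool", "data": {
  "moves": [
    [[0, 0, 0, 0, 0, 15, 80], [0, 0, 0, 0, 0, 19, 80], [0, 0, 0, 0, 0, 19, 25], [0, 0, 0, 0, 0, 19, 25], [0, 0, 0, 0, 0, 19, 25], [0, 0, 0, 0, 0, 19, 25], [0, 0, 0, 0, 0, 19, 25], [0, 0, 0, 0, 0, 19, 25]]
  ],
  "force": 20
}}

```text
t: 13.5
eef_pos: [0.5629, -0.0101, 0.0559]
tcp_rot: [0.0, 0.574, 0.819, 0.0]
ft_force: [-1.4, -0.6, 4.0]
width: 0.0394
```

```bash
python3 -c "
from h import *
go([.511,-.285,.22],109.8)"
```

```text
now [ 0.5629 -0.0101  0.0559] yaw 110.0 j7 -0.11 w 0.0394 | turn [0.0, 0.0, 0.2] shift [-240.7, -142.7, -164.0]
```

>>> {"op": "servo_tool", "data": {
  "moves": [
    [[0, 0, 0, 0, 0, -20, 25], [0, 0, 0, 0, 0, -65, 25], [0, 0, 0, 0, 0, -115, 25], [0, 0, 0, -15, -9, -150, 25], [0, 0, 0, -55, -33, -164, 25], [0, 0, 0, -100, -60, -164, 25], [0, 0, 0, -145, -86, -164, 25], [0, 0, 0, -190, -113, -164, 25]]
  ]
}}

```text
t: 14.5
eef_pos: [0.5209, -0.2287, 0.2196]
tcp_rot: [-0.0, 0.574, 0.819, -0.0]
ft_force: [-0.6, -0.4, -0.5]
width: 0.0396
```

```bash
python3 -c "
from h import *
go([.511,-.285,.061],109.8)"
```

```text
now [ 0.5209 -0.2287  0.2196] yaw 110.0 j7 0.44 w 0.0396 | turn [-0.0, -0.0, 0.2] shift [-49.5, -28.5, 158.6]
```

>>> {"op": "servo_tool", "data": {
  "moves": [
    [[0, 0, 0, -30, -17, 0, 25], [0, 0, 0, -50, -28, 5, 25], [0, 0, 0, -50, -28, 40, 25], [0, 0, 0, -50, -28, 85, 25], [0, 0, 0, -50, -28, 120, 25], [0, 0, 0, -50, -28, 145, 25], [0, 0, 0, -50, -28, 156, 25], [0, 0, 0, -50, -28, 158, 25]]
  ]
}}

```text
t: 15.5
eef_pos: [0.5124, -0.2831, 0.0614]
tcp_rot: [-0.0, 0.573, 0.819, 0.0]
ft_force: [0.4, 1.2, -0.7]
width: 0.0393
```

>>> {"op": "servo_tool", "data": {
  "moves": [
    [[0, 0, 0, 0, 0, 1, 25], [0, 0, 0, 0, 0, 1, 25], [0, 0, 0, 0, 0, 1, 80], [0, 0, 0, 0, 0, 1, 80], [0, 0, 0, 0, 0, 1, 80], [0, 0, 0, 0, 0, 1, 80], [0, 0, 0, 0, 0, -20, 85], [0, 0, 0, 0, 0, -60, 90]]
  ]
}}

```text
t: 16.5
eef_pos: [0.5112, -0.2833, 0.121]
tcp_rot: [-0.002, 0.574, 0.819, -0.0]
ft_force: [0.2, -0.3, -0.2]
width: 0.0888
```

```bash
python3 -c "
from h import *
go([.45,-.19,.25],95)"
```

```text
now [ 0.5112 -0.2833  0.121 ] yaw 110.0 j7 0.47 w 0.0888 | turn [-0.1, -0.1, 15.0] shift [108.9, -25.9, -128.7]
```

>>> {"op": "servo_tool", "data": {
  "moves": [
    [[0, 0, 0, 0, 0, -25, 90], [0, 0, 2, 0, 0, -70, 90], [0, 0, 5, 10, -3, -110, 90], [0, 0, 8, 35, -10, -129, 90], [0, 0, 11, 65, -18, -129, 90], [0, 0, 14, 95, -24, -129, 90], [0, 0, 15, 109, -26, -129, 90], [0, 0, 15, 109, -26, -129, 90]]
  ]
}}

```text
t: 17.5
eef_pos: [0.4507, -0.19, 0.251]
tcp_rot: [0.0, 0.675, 0.738, -0.0]
ft_force: [-0.1, -0.7, 0.1]
width: 0.0898
```

Run:
```python
from h import *
p=wcap(); save(p,"w4")
for n in ["flat_tin","tall_bottle","square_stamp"]:
    a=place_of(p,n)[:1]
    print(n,[(np.round(q["point"],1).tolist(),round(q["score"],2),atz(p,q["point"][1],q["point"][0],0)[:2].round(3).tolist()) for q in a])
go([.440,-.118,.25],95)
```

```text
flat_tin [([104.7, 319.1], 0.79, [0.441, -0.117])]
tall_bottle [([255.3, 368.0], 0.67, [0.515, -0.287])]
square_stamp [([312.6, 380.2], 0.63, [0.54, -0.363])]
now [ 0.451  -0.1912  0.2505] yaw 95.0 j7 0.22 w 0.0899 | turn [0.0, -0.0, -0.0] shift [73.9, -4.7, 0.5]
```

View pics/w4.png

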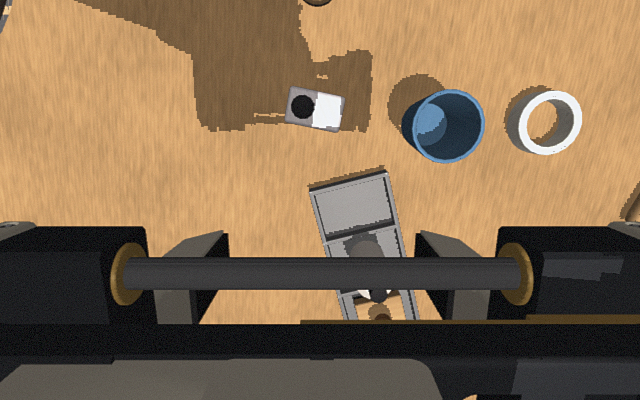

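The bottle and stamp stand in their bays. The tin's top face has corners at about (291,87), (344,98), (338,131) and (286,121), so it is turned about 11° in the picture.

Run:
```python
from h import *
p=wcap()
w=np.array([atz(p,u,v,.078)[:2] for u,v in [(291,87),(344,98),(338,131),(286,121)]])
d=np.diff(np.vstack([w,w[:1]]),axis=0); print(w.mean(0),np.degrees(np.arctan2(d[:,1],d[:,0])).round(1),np.linalg.norm(d,axis=1))
```

```text
[ 0.43883823 -0.12410913] [ -6.4 -95.  174.2  84.9] [0.04656229 0.02845158 0.04660752 0.02891023]
```

>>> {"op": "servo_tool", "data": {
  "moves": [
    [[0, 0, 3, 25, -2, 0, 88], [0, 0, 7, 60, -4, 10, 88], [0, 0, 10.5, 72, -5, 40, 88], [0, 0, 10.5, 72, -5, 80, 88], [0, 0, 10.5, 72, -5, 125, 88], [0, 0, 10.5, 72, -5, 165, 88], [0, 0, 10.5, 72, -5, 188, 88], [0, 0, 10.5, 72, -5, 194, 88]]
  ]
}}

```text
t: 18.75
eef_pos: [0.4388, -0.119, 0.0553]
tcp_rot: [-0.001, 0.74, 0.672, -0.001]
ft_force: [-0.1, 0.3, 0.3]
width: 0.088
```

>>> {"op": "servo_tool", "data": {
  "moves": [
    [[0, 0, 0, 0, 0, 0, 88], [0, 0, 0, 0, 0, 0, 35], [0, 0, 0, 0, 0, 0, 35], [0, 0, 0, 0, 0, 0, 35], [0, 0, 0, 0, 0, 0, 35], [0, 0, 0, 0, 0, 0, 35], [0, 0, 0, 0, 0, 0, 35], [0, 0, 0, 0, 0, 0, 35]]
  ],
  "force": 20
}}

```text
t: 19.75
eef_pos: [0.4394, -0.119, 0.0569]
tcp_rot: [0.0, 0.74, 0.672, -0.0]
ft_force: [-0.5, 0.4, 5.5]
width: 0.0499
```

```bash
python3 -c "
from h import *
go([.489,-.224,.2],109.8)"
```

```text
now [ 0.4394 -0.119   0.0569] yaw 84.5 j7 -0.31 w 0.0499 | turn [0.0, 0.0, -25.3] shift [-99.8, 59.5, -143.1]
```

>>> {"op": "servo_tool", "data": {
  "moves": [
    [[0, 0, 0, 0, 0, -20, 35], [0, 0, 0, 0, 0, -60, 35], [0, 0, -3, 0, 0, -105, 35], [0, 0, -9, -10, 6, -135, 35], [0, 0, -15, -35, 21, -143, 35], [0, 0, -21, -65, 39, -143, 35], [0, 0, -25, -90, 54, -143, 35], [0, 0, -25, -100, 60, -143, 35]]
  ]
}}

```text
t: 20.75
eef_pos: [0.4895, -0.2257, 0.1991]
tcp_rot: [-0.0, 0.578, 0.816, -0.0]
ft_force: [-0.1, 0.8, -1.5]
width: 0.0503
```

Run:
```python
from h import *
p=wcap(); save(p,"w5"); go([.489,-.224,.0615],109.8)
```

```text
now [ 0.4897 -0.2262  0.1991] yaw 109.3 j7 0.42 w 0.0498 | turn [-0.0, -0.0, -0.5] shift [2.3, 0.1, 137.6]
```

View pics/w5.png

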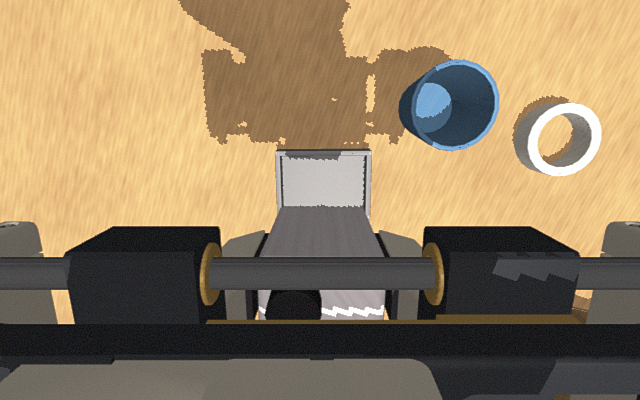

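The tin is square to the tray and centred across it, with the smallest bay's end wall ahead at row 152.

>>> {"op": "servo_tool", "data": {
  "moves": [
    [[0, 0, 0, 2, 0, 20, 35], [0, 0, 0, 2, 0, 55, 35], [0, 0, 0, 2, 0, 90, 35], [0, 0, 0, 2, 0, 115, 35], [0, 0, 0, 2, 0, 130, 35], [0, 0, 0, 2, 0, 136, 35], [0, 0, 0, 2, 0, 138, 35], [0, 0, 0, 2, 0, 138, 35]]
  ]
}}

```text
t: 21.8
eef_pos: [0.4893, -0.2224, 0.0624]
tcp_rot: [0.001, 0.577, 0.817, 0.0]
ft_force: [0.5, 0.5, -0.7]
width: 0.05
```

>>> {"op": "servo_tool", "data": {
  "moves": [
    [[0, 0, 0, 0, 0, 0, 35], [0, 0, 0, 0, 0, 0, 88], [0, 0, 0, 0, 0, 0, 88], [0, 0, 0, 0, 0, 0, 88], [0, 0, 0, 0, 0, 0, 88], [0, 0, 0, 0, 0, -20, 88], [0, 0, 0, 0, 0, -60, 90], [0, 0, 0, 0, 0, -105, 90]]
  ]
}}

```text
t: 22.8
eef_pos: [0.4883, -0.2221, 0.1674]
tcp_rot: [-0.001, 0.577, 0.817, -0.0]
ft_force: [0.4, -0.1, -0.4]
width: 0.0899
```

Run:
```python
from h import *
go([.53,.07,.25],100)
```

```text
now [ 0.4883 -0.2221  0.1674] yaw 109.5 j7 0.38 w 0.0899 | turn [-0.1, -0.1, 9.5] shift [261.6, 136.8, -82.4]
```

>>> {"op": "servo_tool", "data": {
  "moves": [
    [[0, 0, 0, 10, 5, -40, 90], [0, 0, 1, 40, 20, -75, 90], [0, 0, 3, 85, 44, -82, 90], [0, 0, 5, 130, 68, -82, 90], [0, 0, 7, 175, 91, -82, 90], [0, 0, 9, 220, 115, -82, 90], [0, 0, 9.5, 250, 131, -82, 90], [0, 0, 9.5, 262, 137, -82, 90]]
  ]
}}

```text
t: 23.8
eef_pos: [0.5304, 0.0727, 0.2488]
tcp_rot: [-0.0, 0.642, 0.767, 0.0]
ft_force: [0.5, -0.7, -0.5]
width: 0.0905
```

Run:
```python
from h import *
p=wcap(); save(p,"w6")
for n in ["wide_jar","round_stamp"]:
    a=place_of(p,n)[:2]
    print(n,[(np.round(q["point"],1).tolist(),round(q["score"],2),atz(p,q["point"][1],q["point"][0],0)[:2].round(3).tolist()) for q in a])
    print([(q["rect"],atz(p,(q["rect"][0]+q["rect"][2])/2,(q["rect"][1]+q["rect"][3])/2,.035)[:2].round(3)) for q in search_frame(p,n)[:1]])
go([.556,.131,.04],94)
t=capture("top"); save(t,"top1",(380,160,510,260),5)
```

```text
wide_jar [([122.3, 357.9], 0.74, [0.559, 0.134])]
[([334.2, 92.1, 395.2, 157.5], array([0.563, 0.133]))]
round_stamp [([213.9, 225.3], 0.9, [0.428, 0.005])]
[([197.2, 198.0, 242.6, 237.1], array([0.431, 0.012]))]
now [0.5305 0.0685 0.2485] yaw 99.9 j7 -0.3 w 0.0897 | turn [-0.0, 0.1, 5.9] shift [57.4, 35.9, 208.4]
```

View pics/w6.png

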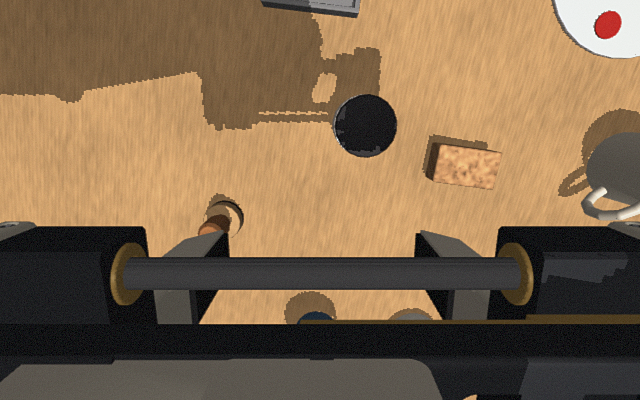

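View pics/top1.png

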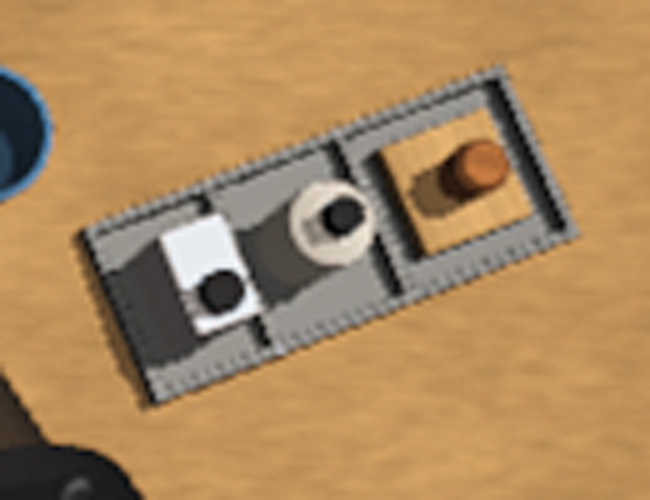

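The jar lid is at (365,126) and the round stamp at (222,216) in the wrist view. The top crop shows the square stamp, bottle and tin upright in their three bays.

>>> {"op": "servo_tool", "data": {
  "moves": [
    [[0, 0, 3, 30, 20, 0, 90], [0, 0, 6, 58, 40, 10, 90], [0, 0, 6, 58, 40, 45, 90], [0, 0, 6, 58, 40, 90, 90], [0, 0, 6, 58, 40, 135, 90], [0, 0, 6, 58, 40, 175, 90], [0, 0, 6, 58, 40, 200, 90], [0, 0, 6, 58, 40, 208, 90]]
  ]
}}

```text
t: 25.1
eef_pos: [0.5592, 0.1326, 0.0392]
tcp_rot: [-0.0, 0.683, 0.731, -0.001]
ft_force: [-0.3, -0.2, -0.3]
width: 0.09
```

>>> {"op": "servo_tool", "data": {
  "moves": [
    [[0, 0, 0, 0, 0, 0, 90], [0, 0, 0, 0, 0, 0, 45], [0, 0, 0, 0, 0, 0, 45], [0, 0, 0, 0, 0, 0, 45], [0, 0, 0, 0, 0, 0, 45], [0, 0, 0, 0, 0, 0, 45], [0, 0, 0, 0, 0, 0, 45], [0, 0, 0, 0, 0, 0, 45]]
  ],
  "force": 30
}}

```text
t: 26.1
eef_pos: [0.5603, 0.1345, 0.0412]
tcp_rot: [0.0, 0.682, 0.731, 0.0]
ft_force: [0.1, -1.6, 6.4]
width: 0.0595
```

Run:
```python
from h import *
go([.481,.348,.17],93.8)
```

```text
now [0.5603 0.1345 0.0412] yaw 94.0 j7 -0.68 w 0.0595 | turn [0.0, 0.0, 0.2] shift [218.5, -64.1, -128.9]
```

>>> {"op": "servo_tool", "data": {
  "moves": [
    [[0, 0, 0, 0, 0, -20, 45], [0, 0, 0, 0, 0, -60, 45], [0, 0, 0, 10, -3, -100, 45], [0, 0, 0, 45, -13, -124, 45], [0, 0, 0, 90, -26, -129, 45], [0, 0, 0, 140, -41, -129, 45], [0, 0, 0, 190, -56, -129, 45], [0, 0, 0, 219, -64, -129, 45]]
  ]
}}

```text
t: 27.1
eef_pos: [0.4786, 0.3515, 0.171]
tcp_rot: [-0.001, 0.681, 0.732, 0.0]
ft_force: [-0.0, -0.7, -1.5]
width: 0.0595
```

Run:
```python
from h import *
go([.481,.348,.0455],93.8)
```

```text
now [0.4786 0.3515 0.171 ] yaw 94.2 j7 -0.97 w 0.0595 | turn [-0.0, -0.1, 0.4] shift [-3.9, 2.2, 125.5]
```

>>> {"op": "servo_tool", "data": {
  "moves": [
    [[0, 0, 0, 0, 0, 15, 45], [0, 0, 0, 0, 0, 50, 45], [0, 0, 0, 0, 0, 85, 45], [0, 0, 0, 0, 0, 110, 45], [0, 0, 0, 0, 0, 121, 45], [0, 0, 0, 0, 0, 125, 45], [0, 0, 0, 0, 0, 125, 45], [0, 0, 0, 0, 0, 125, 45]]
  ]
}}

```text
t: 28.1
eef_pos: [0.4814, 0.3487, 0.0456]
tcp_rot: [0.0, 0.682, 0.731, 0.001]
ft_force: [-0.5, -0.1, -2.1]
width: 0.0594
```

>>> {"op": "servo_tool", "data": {
  "moves": [
    [[0, 0, 0, 0, 0, 0, 45], [0, 0, 0, 0, 0, 0, 90], [0, 0, 0, 0, 0, 0, 90], [0, 0, 0, 0, 0, 0, 90], [0, 0, 0, 0, 0, 0, 90], [0, 0, 0, 0, 0, -20, 90], [0, 0, 0, 0, 0, -60, 90], [0, 0, 0, 0, 0, -105, 90]]
  ]
}}

```text
t: 29.1
eef_pos: [0.4805, 0.3485, 0.1518]
tcp_rot: [-0.0, 0.682, 0.731, -0.0]
ft_force: [1.3, 0.7, 0.5]
width: 0.0901
```

Run:
```python
from h import *
go([.427,-.04,.24],94)
```

```text
now [0.4805 0.3485 0.1518] yaw 94.0 j7 -0.98 w 0.0901 | turn [-0.0, -0.0, 0.0] shift [-383.8, -80.6, -88.2]
```

>>> {"op": "servo_tool", "data": {
  "moves": [
    [[0, 0, 0, -10, -2, -40, 90], [0, 0, 0, -50, -10, -75, 90], [0, 0, 0, -100, -21, -88, 90], [0, 0, 0, -155, -33, -88, 90], [0, 0, 0, -210, -44, -88, 90], [0, 0, 0, -265, -56, -88, 90], [0, 0, 0, -320, -67, -88, 90], [0, 0, 0, -370, -78, -88, 90]]
  ]
}}

```text
t: 30.1
eef_pos: [0.4283, -0.0277, 0.2391]
tcp_rot: [0.001, 0.682, 0.731, 0.0]
ft_force: [1.2, -0.1, -0.5]
width: 0.0902
```

Run:
```python
from h import *
o=get_obs(); print(np.abs(o["qvel"]).max()); p=wcap(); save(p,"w7",(180,60,460,260),2)
for n in ["wide_jar","round_stamp"]:
    a=place_of(p,n)[:2]
    print(n,[(np.round(q["point"],1).tolist(),round(q["score"],2),atz(p,q["point"][1],q["point"][0],0)[:2].round(3).tolist()) for q in a])
go([.427,-.003,.044],94)
```

```text
1.0510165271845018
wide_jar [([264.3, 426.3], 0.56, [0.559, -0.128])]
round_stamp [([145.7, 324.7], 0.74, [0.43, 0.003])]
now [ 0.4283 -0.0284  0.2388] yaw 93.7 j7 -0.12 w 0.09 | turn [0.0, 0.1, -0.3] shift [25.7, 0.2, 194.7]
```

View pics/w7.png

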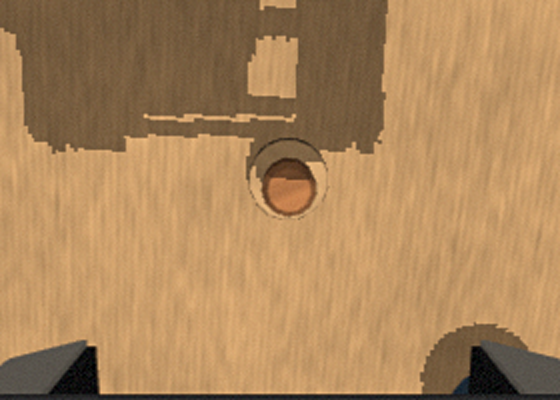

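The round stamp is nearly in line with the tool, its base centred at about (324,149) in the full picture. The arm was still settling, so I'll measure again.

Run:
```python
from h import *
p=wcap(); q=place_of(p,"round_stamp")[0]; print(q["point"],atz(p,q["point"][1],q["point"][0],0)[:2].round(4))
p=wcap(); r=search_frame(p,"round_stamp")[0]["rect"]; print(np.round(r),atz(p,(r[0]+r[2])/2,(r[1]+r[3])/2,.019)[:2].round(4))
go([.428,-.003,.044],94)
```

```text
[145.9, 323.8] [0.4285 0.0018]
[305. 130. 343. 172.] [0.4292 0.0018]
now [ 0.429  -0.0245  0.2383] yaw 94.1 j7 -0.12 w 0.09 | turn [0.1, -0.0, 0.1] shift [21.5, 0.4, 194.3]
```

>>> {"op": "servo_tool", "data": {
  "moves": [
    [[0, 0, 0, 12, 0, 0, 80], [0, 0, 0, 25, 0, 15, 70], [0, 0, 0, 25, 0, 55, 70], [0, 0, 0, 25, 0, 100, 70], [0, 0, 0, 25, 0, 145, 70], [0, 0, 0, 25, 0, 180, 70], [0, 0, 0, 25, 0, 192, 70], [0, 0, 0, 25, 0, 194, 70]]
  ]
}}

```text
t: 31.45
eef_pos: [0.427, -0.0001, 0.0437]
tcp_rot: [-0.0, 0.681, 0.732, -0.0]
ft_force: [0.9, -0.0, 0.7]
width: 0.0702
```

>>> {"op": "servo_tool", "data": {
  "moves": [
    [[0, 0, 0, 0, 0, 0, 70], [0, 0, 0, 0, 0, 0, 15], [0, 0, 0, 0, 0, 0, 15], [0, 0, 0, 0, 0, 0, 15], [0, 0, 0, 0, 0, 0, 15], [0, 0, 0, 0, 0, 0, 15], [0, 0, 0, 0, 0, 0, 15], [0, 0, 0, 0, 0, 0, 15]]
  ],
  "force": 25
}}

```text
t: 32.45
eef_pos: [0.427, -0.0012, 0.0437]
tcp_rot: [0.0, 0.682, 0.731, -0.0]
ft_force: [-0.2, -0.4, -0.2]
width: 0.0253
```

Run:
```python
from h import *
go([.486,.268,.17],93.8)
```

```text
now [ 0.427  -0.0012  0.0437] yaw 94.0 j7 -0.48 w 0.0253 | turn [0.0, 0.0, 0.2] shift [264.4, 77.6, -126.3]
```

>>> {"op": "servo_tool", "data": {
  "moves": [
    [[0, 0, 0, 0, 0, -20, 15], [0, 0, 0, 0, 0, -60, 15], [0, 0, 0, 10, 3, -100, 15], [0, 0, 0, 50, 15, -122, 15], [0, 0, 0, 100, 29, -126, 15], [0, 0, 0, 155, 46, -126, 15], [0, 0, 0, 210, 62, -126, 15], [0, 0, 0, 255, 75, -126, 15]]
  ]
}}

```text
t: 33.45
eef_pos: [0.484, 0.2607, 0.1695]
tcp_rot: [-0.0, 0.682, 0.732, -0.0]
ft_force: [-0.9, -0.2, -0.1]
width: 0.025
```

>>> {"op": "servo_tool", "data": {
  "moves": [
    [[0, 0, 0, 9, 3, 0, 15], [0, 0, 0, 9, 3, 0, 15], [0, 0, 0, 9, 3, 20, 15], [0, 0, 0, 9, 3, 55, 15], [0, 0, 0, 9, 3, 90, 15], [0, 0, 0, 9, 3, 113, 15], [0, 0, 0, 9, 3, 121, 15], [0, 0, 0, 9, 3, 122, 15]]
  ]
}}

```text
t: 34.45
eef_pos: [0.4866, 0.2663, 0.0479]
tcp_rot: [0.0, 0.683, 0.731, -0.0]
ft_force: [-0.5, 0.1, 0.5]
width: 0.0252
```

>>> {"op": "servo_tool", "data": {
  "moves": [
    [[0, 0, 0, 0, 0, 0, 15], [0, 0, 0, 0, 0, 0, 70], [0, 0, 0, 0, 0, 0, 70], [0, 0, 0, 0, 0, 0, 70], [0, 0, 0, 0, 0, 0, 70], [0, 0, 0, 0, 0, -20, 70], [0, 0, 0, 0, 0, -60, 80], [0, 0, 0, 0, 0, -105, 80]]
  ]
}}

```text
t: 35.45
eef_pos: [0.4859, 0.2674, 0.1534]
tcp_rot: [-0.0, 0.682, 0.731, -0.001]
ft_force: [0.6, 0.6, -0.0]
width: 0.0793
```

>>> {"op": "servo_tool", "data": {
  "moves": [
    [[0, 0, 0, 0, 0, -40, 80], [0, 0, 0, -20, 0, -80, 80], [0, 0, 0, -60, 0, -100, 80], [0, 0, 0, -105, 0, -100, 80], [0, 0, 0, -150, 0, -100, 80], [0, 0, 0, -180, 0, -100, 80], [0, 0, 0, -200, 0, -100, 80], [0, 0, 0, -200, 0, -100, 80]]
  ]
}}

```text
t: 36.45
eef_pos: [0.5004, 0.0665, 0.2526]
tcp_rot: [0.0, 0.683, 0.73, -0.0]
ft_force: [0.4, -0.9, -0.8]
width: 0.0798
```

Run:
```python
from h import *
t=capture("top"); s=capture("scene"); save(t,"top2",(140,110,510,280),2.15); save(s,"scene2",(200,100,580,330),2)
for n in NAMES:
    f=lambda p:[(round(q["score"],2),atz(p,q["point"][1],q["point"][0],0)[:2].round(3).tolist()) for q in place_of(p,n)[:1]]
    print(n,f(t),f(s))
print(get_obs()["eef_pos"])
```

```text
square_stamp [(0.72, [0.548, -0.374])] [(0.57, [0.493, -0.222])]
round_stamp [(0.8, [0.492, 0.27])] [(0.87, [0.481, 0.264])]
wide_jar [(0.98, [0.475, 0.351])] [(0.81, [0.475, 0.345])]
tall_bottle [(0.66, [0.518, -0.288])] [(0.62, [0.516, -0.279])]
flat_tin [(0.68, [0.491, -0.234])] [(0.74, [0.491, -0.216])]
three_bay_tray [(0.68, [0.518, -0.294])] [(0.58, [0.524, -0.292])]
two_bay_tray [(0.67, [0.482, 0.31])] [(0.9, [0.493, 0.315])]
water_cup [(0.88, [0.563, -0.124])] [(0.94, [0.564, -0.123])]
tape_roll [(0.75, [0.678, -0.123])] [(0.95, [0.684, -0.117])]
cork_block [] [(0.86, [0.676, 0.109])]
[0.50030713 0.06808734 0.25269216]
```

View pics/top2.png

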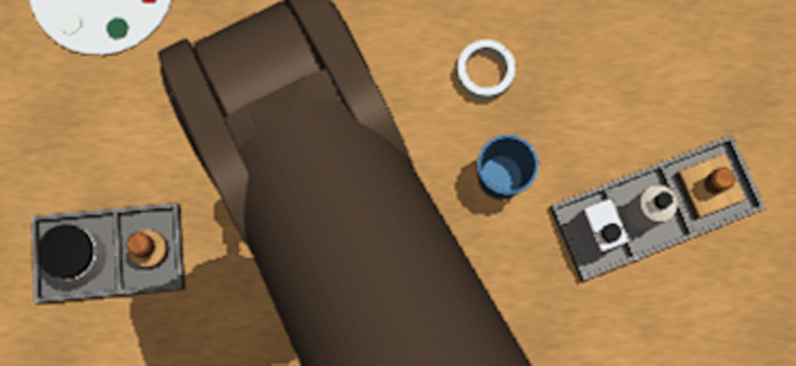

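View pics/scene2.png

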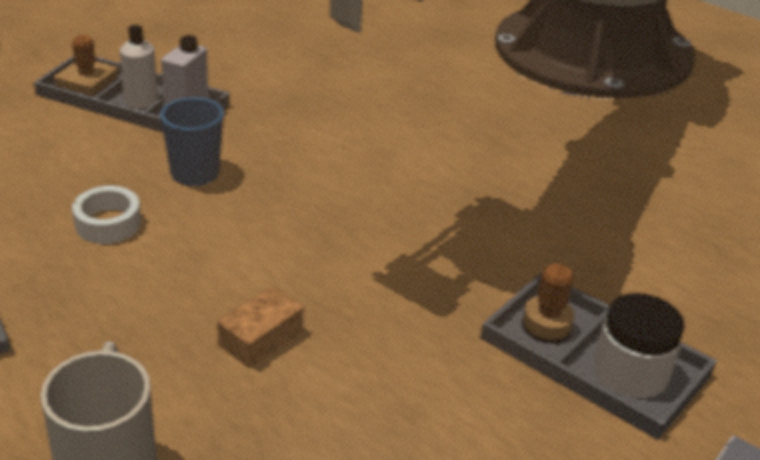

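Both final views show all five items upright in their bays, and the cup, tape roll and cork block where they started. The arm is clear of everything.

```bash
python3 -c "
from workcell import *
print(sign_off())"
```

```text
the job is handed in; nothing more can be done
None
```

Both kits are made up and the job is handed in, at about 38 s on the robot's clock. I placed the items in the order you listed, and the gripper has let go of all of them.

- **Three-bay tray:** the square stamp is in the largest bay, the bottle in the middle one and the tin in the smallest.
- **Two-bay tray:** the jar is in the larger bay and the round stamp in the smaller one.

**Last checks:** the final top and scene pictures show all five items upright on their bay floors and the arm clear of them. The cup, tape roll and cork block were within about 1 cm of their first readings, which is the networks' own scatter.

**Checks that disagreed or failed:**
- **Square stamp:** the network misread it in the final scene view, putting it at the tin's place. The picture itself, the top view and an earlier wrist view put it in its bay.
- **Cork block:** the arm hid it in the last top view, so only the scene view confirms it.
- **Square stamp release:** the tool moved about 2–3 mm, and the later pictures showed the stamp flat in its bay.

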